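# Unlock the knife display for the day and park its locking bar

## Task

Unlock the display case: turn the three dials to 4, 7, 2 (left to right as the robot sees them) and draw the locking bar out. Lay the bar down on the counter and let go so that you can take it again by its middle, then lay it fully down in its two-forked rest, centred, with the grip in the wide fork and the other end in the narrow fork. Leave everything else on the counter where it stands.

Things in the scene. Friction and masses are not known exactly. Their poses are not given: they have to be found in the camera images.
- display: Low steel display case with a clear lid, fixed. Origin on the counter under the middle dial; x points away from the robot towards the tray, y left along the row of dials, z up. The dark lock housing in front spans x -36 to 36, y -85 to 85, 54 mm high, with three dials on top, 58 mm apart; the tray and lid behind span x 37 to 225, y -125 to 135, 61 mm high.
- lock_exit (a point): Where the locking bar leaves the right (-y) end of the lock housing, 30 mm above the counter; axes as the display's. The bar runs along the display's y. 4 to 13 mm outside, a steel lug of the lid (38 mm wide, top 58 mm high) hangs around the bar, which slides freely through it; then comes the bar's grip.
- dial_left (a joint): Left dial, rad. Numbers 0 to 9 stand every 0.628 rad on the black skirt, rising clockwise from above; the white index mark is fixed on the far (+x) side. Value = 0.628 x the number at the index (2.513 at 4), growing as the dial turns counter-clockwise from above. Stops at -0.7 and 6.9. 0.06 N m of friction, no clicks, stays where left. All three within about 0.1 rad free the bar.
- dial_mid (a joint): Middle dial, as the left one: 4.398 at number 7.
- dial_right (a joint): Right dial, as the left one: 1.257 at number 2.
- dial_left_knob (a point): Centre of the left dial's round knurled knob (at y = 58 mm of the display), on its vertical axis, 71.5 mm above the counter: 30 mm diameter, 26 mm tall, top at 84.5 mm. The numbered skirt under it is 53 mm across, its top at 58.5 mm. Can be gripped at any yaw; fingers closing along the display's x have most room. A black line on its top points to the 0.
- dial_mid_knob (a point): The same point of the middle dial's knob (y = 0).
- dial_right_knob (a point): The same point of the right dial's knob (y = -58 mm).
- bar_mid (a point): Middle of the loose locking bar (square steel, 204 mm long, 0.4 kg, balanced here), half-way up its 16 mm. y along it, grip at -y, z up. From y -64 to 102 mm it is 16 wide and 16 high; three teeth on top (8 high, 5 wide) at y -22, 36, 94. In the lock its underside is 22 mm above the counter. With the dials right it draws out towards the display's -y, clear of housing and lug after 165 mm.
- bar_grip (a point): Centre of the bar's black rubber grip, half-way up: 38 mm long (along the bar), 24 wide, 24 high, underside level with the bar's, 83 mm from the bar's middle towards -y.
- rest_mid (a point): Middle of the bar rest (fixed), 58 mm above the counter: where the bar's middle, half-way up, is to lie. Axes as the parked bar's: y along it, wide fork at -y, z up. Fork floors are 50 mm above the counter; each fork is 26 mm long, its cheeks reach 64 mm and flare to 74 mm. Base plate 75 x 235 x 6 mm. Between the forks 140 mm are free for the fingers.
- rest_wide (a point): Middle of the floor of the rest's wide fork (31 mm between the cheeks), for the grip, 83 mm from the rest's middle; the narrow fork (23 mm) stands 83 mm to the other side.
- bar: The locking bar itself: origin on its underside, 8 mm below point bar_mid.
- paint_tin: Bystander: 1 litre paint tin, 108 mm diameter, 125 mm tall; origin at the centre of its underside.
- tester_a: Bystander: tester tin, 68 mm diameter, 70 mm tall; origin at the centre of its underside.
- tester_b: Bystander: tester tin, 68 mm diameter, 70 mm tall; origin at the centre of its underside.
- brush: Bystander: paint brush lying flat, 200 mm long along its x, 20 mm high; origin at mid-length.
- knife: Bystander: filling knife lying flat, 210 mm long along its x, 65 mm wide blade, 20 mm high; origin at mid-length.
- mug: Bystander: white mug, 80 mm diameter, 90 mm tall; origin at the centre of its underside.
- tape: Bystander: roll of tape lying flat, 100 mm diameter, 36 mm high; origin at the centre of its underside.
There are look-alikes about, which are no part of the job. Of the things like the bar, leave any that is purple; of the rest the larger one is meant. Of the things that look like the part that bears rest_mid, the larger one is meant.

How it is judged:
By the outcome, as a careful person would: the job done as asked, in the order asked, and still so for the second after the job is handed in, with the robot touching nothing.
It also fails if it takes over 72 s, if anything falls off the work surface, if the arm or the gripper's body presses on something with over 40 N, if the wrist force passes 120 N, or if a joint passes its speed limit or range.

## Robot

A 6-joint arm with a two-finger parallel gripper is mounted at the origin on the work surface. World frame = base frame: x ahead of the robot, y to its left, z up, the work surface at z = 0. Lengths are in m, angles in rad, forces in N, time in s.
With the tool pointing down it reaches from about 0.3 to 0.825 m from the base axis. Payload 5.4 kg.
Tool frame: the origin (TCP) lies at the centre of the arm's flange, where the gripper is bolted on; the fingertips stand 190 mm ahead of it and the grasp point (between the pads) lies 171 mm ahead of it (bot.tips_ahead is the z of the fingertips in the tool frame, in m); z points along the fingers, y is the line along which they close (so a half turn about z gives the same grasp; the last joint's range is limited). The gripper opens to 92 mm and grips with 3 to 60 N. Pads are 20 mm wide; open, the fingers measure 128 mm over their backs; the gripper's body (75 mm by 189 mm) begins 69 mm behind the grasp point.
Start: joints at [1.027, 0.158, 1.597, -0, 1.386, -0.21], TCP at [0.188, 0.543, 0.405] pointing down, gripper open.
Joint ranges: [-2.91, 2.91], [-0.94, 2.29], [0.18, 2.7], [-1.29, 4.43], [0.17, 2.64], [-3, 3]. Speed limits (rad/s): [2.57, 2.57, 3.14, 3.14, 3.14, 3.14].

## Interface

Orientations are given as a unit quaternion [x, y, z, w].
In Python, from cell import sensors, cams, hand_in, bot gives the robot as it stands.
- The arm moves only by the shell command python3 -m inch 'ROWS' [FORCE]. ROWS is JSON, a list of rows, each a list of 7 numbers: the gripper command: -1 is shut, 1 is fully open, values between are in proportion, then the shift along the tool's x, y, z in m, then the turn, a rotation vector about the tool's x, y, z in degrees. In form: [[gripper, x, y, z, ax, ay, az], ...]. A call has exactly 10 rows; each row is the pose to reach, as a shift and turn from the pose commanded when the call began, along the tool's axes at that moment; what a row does not reach only later rows make up. A row lasts 1/12 s, in which the tool goes at most 41.7 mm and 7.16 degrees, less where a joint would pass 70% of its speed; a pose out of reach is approached as far as the arm can. A call with a gripper value outside its range is refused whole. The fingers move at their own pace and stop on an object; FORCE is the grip in N (left out, the last holds). Time passes only in rows, so rows that repeat a pose let the fingers close, or fill a call up. It gives the time, the measured TCP pose, the force, the opening and the grip force at its end, in the units of the state.
- sensors.get_obs(): the state, without advancing time (a new reading comes with each control period).
- cams.snapshot(name): name is "scene" or "top"; returns a dict with "color" (400x640x3 uint8, blue, green, red), "fx", "fy", "cx", "cy" (pixels), "R" (3x3) and "t" (3): a world point X has camera coordinates R X + t. Camera axes: x right, y down, z forward; pixel columns grow to the right and rows downward; lengths in m; the calibration is good to about 2 mm. A picture is of the moment at which its call begins. There is no depth.
- hand_in(): hands the job in; it is judged then, once.
The state is a dict: "time_s": time; "qpos": joint angles; "qd": joint speeds; "effort": joint torques, N m; "tool_pos": TCP position; "tool_rot": TCP orientation; "contact_force": force on the tool from outside, world axes, zero at the start; "moment": the same for the moment, N m; "gripper_width": opening from 0.0 (shut) to 1.0 (fully open); "finger_force": force on a finger pad.
Only numpy, scipy, OpenCV 4.12 (cv2) and the standard library are available. Lean on these libraries where they do the work, as an engineer would, in place of code of your own. Each camera call takes 0.05 s, during which the arm holds its last target. There are 200 camera calls.

## Working session

There is one attempt and no reset: what is moved stays moved. The work goes in short steps, Python scripts to look and compute and a shell command to move; the robot and the scene stay as the last step left them, time stands still between calls to the robot, and variables do not carry over. Pictures are saved under pics/ and viewed, at most 11 in all, crops included, and the job is handed in when it is done.

```bash
ls; mkdir -p pics; cat > h.py <<'E'
import numpy as np, cv2
from cell import sensors, cams, bot
from scipy.spatial.transform import Rotation as Ro
def snap(n,save=None):
    s=cams.snapshot(n)
    if save: cv2.imwrite('pics/'+save,s['color'])
    return s
def ray(s,px,z):
    p=np.array([(px[0]-s['cx'])/s['fx'],(px[1]-s['cy'])/s['fy'],1.])
    R=np.array(s['R']);t=np.array(s['t']);c=-R.T@t;d=R.T@p
    return c+d*(z-c[2])/d[2]
def proj(s,X):
    c=np.array(s['R'])@np.array(X)+np.array(s['t']);return np.array([s['fx']*c[0]/c[2]+s['cx'],s['fy']*c[1]/c[2]+s['cy']])
def state():
    o=sensors.get_obs();R=Ro.from_quat(o['tool_rot']);return o,np.array(o['tool_pos']),R
E
python3 - <<'E'
from h import *
s=snap('top','top0.png');c=snap('scene','scene0.png')
for q in(s,c):print(q['fx'],q['fy'],q['cx'],q['cy'],-np.array(q['R']).T@np.array(q['t']),np.round(q['R'],3).tolist())
o,p,R=state();print(o,R.as_matrix().round(3))
E
```

```text
pics
463.13993955040877 463.13993955040877 314.105427062534 192.20682925246467 [0.35877642 0.02949545 1.3932195 ] [[0.006, -1.0, 0.01], [-0.995, -0.007, -0.101], [0.101, -0.009, -0.995]]
499.85322062241426 499.85322062241426 317.72674433206004 202.10703712637866 [1.22139375 0.13416985 1.30784923] [[-0.155, 0.988, -0.016], [0.84, 0.123, -0.528], [-0.52, -0.095, -0.849]]
{'time_s': 0.1, 'qpos': array([ 1.02689236e+00,  1.58982661e-01,  1.59808321e+00,  2.29970348e-05,
        1.38619881e+00, -2.10069896e-01]), 'qd': array([ 0.00029129, -0.00243768, -0.00312117, -0.00088932, -0.00130246,
        0.00058141]), 'effort': array([-1.05633633e-03, -3.86510825e+01, -3.22955668e+01,  7.02042296e-02,
        3.41081049e-02, -4.19547473e-05]), 'tool_pos': array([0.18828019, 0.54304149, 0.40383057]), 'tool_rot': array([ 1.66145059e-01,  9.86100969e-01, -7.73144710e-04, -3.18260836e-04]), 'contact_force': array([-0.44971458,  0.87215063, -0.15230896]), 'moment': array([ 0.02763439, -0.05467045, -0.00856622]), 'finger_force': 0.0, 'gripper_width': 0.9996002501909869} [[-0.945  0.328 -0.001]
 [ 0.328  0.945 -0.001]
 [ 0.    -0.002 -1.   ]]
```

View pics/top0.png

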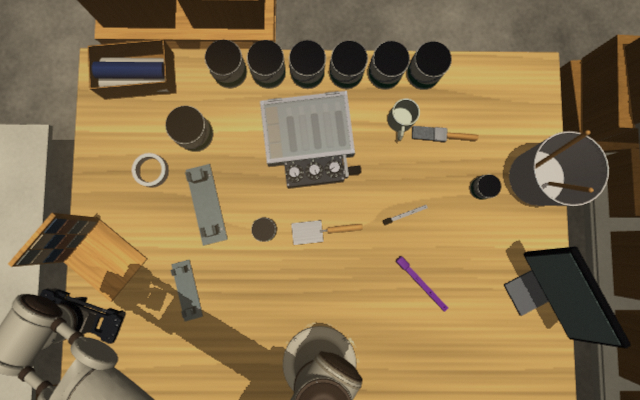

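View pics/scene0.png

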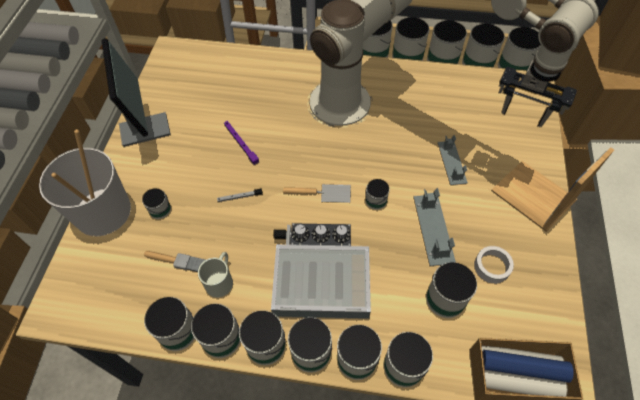

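Top view: the case's knobs sit at about (294,172), (315,169) and (335,167). A black grip sticks out on its right at (354,170).
- **Bar candidates:** the grip in the lock (354,170), a small silver rod (405,214) and a purple one (422,284). The one in the lock is meant: it is not purple and it is in the lock.
- **Rest candidates:** (206,204), which is large, and (186,290), which is small. The large one is meant.

I'll confirm these in an enlarged crop.

```bash
python3 - <<'E'
from h import *
s=cv2.imread('pics/top0.png')
a=cv2.resize(s[145:195,275:365],None,fx=8.8,fy=8.8,interpolation=cv2.INTER_CUBIC)[:440]
b=cv2.resize(s[155:255,180:235],None,fx=4.4,fy=4.4,interpolation=cv2.INTER_CUBIC)
d=cv2.resize(s[195:235,375:435],None,fx=2.5,fy=2.5)
W=np.zeros((560,800,3),np.uint8)
W[:440,:242]=b; W[450:550,:150]=d
a=cv2.resize(a,(550,306));W[:306,246:796]=a
c=cv2.imread('pics/scene0.png')
e=cv2.resize(c[215:255,268:358],(550,244),interpolation=cv2.INTER_CUBIC);W[312:556,246:796]=e
cv2.imwrite('pics/crop0.png',W)
E
```

```text
(no output)
```

View pics/crop0.png

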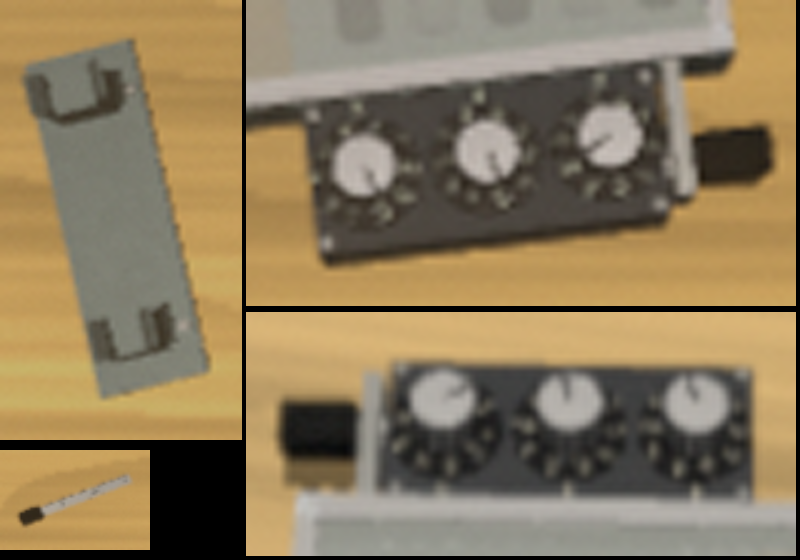

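The crop confirms both: the large rest has its wider fork at the far end, and the bar is in the lock with its black grip outside. Next I measure the poses and dial angles.

```bash
cat >> h.py <<'E'
def knobs(s,approx,win=16):
    """white knob-top centroids and line angle (world, towards 0) per knob"""
    g=cv2.cvtColor(s['color'],cv2.COLOR_BGR2GRAY).astype(float);out=[]
    for X in approx:
        u,v=proj(s,X).round().astype(int);r=win//2
        sub=g[v-r:v+r+1,u-r:u+r+1];m=(sub>115).astype(np.uint8)
        n,l,st,ce=cv2.connectedComponentsWithStats(m)
        k=1+np.argmax(st[1:,4]) 
        hull=cv2.convexHull(np.argwhere(l==k)[:,::-1].astype(np.int32))
        M=np.zeros_like(m);cv2.fillConvexPoly(M,hull,1)
        ys,xs=np.nonzero(M);w=np.clip(sub[ys,xs]-60,0,None)*0+1
        c=np.array([xs.mean()+u-r,ys.mean()+v-r]);P=ray(s,c,X[2])
        out.append((P,c,int(M.sum())))
    return out
def lineang(s,C):
    """direction (world yaw) of dark line on disc with centre C, sampling by projecting plane points"""
    g=cv2.cvtColor(s['color'],cv2.COLOR_BGR2GRAY).astype(np.float32)
    a=np.deg2rad(np.arange(0,360,3));rr=np.array([.003,.005,.007,.009,.0105])
    I=np.zeros(len(a))
    for r in rr:
        q=np.array([proj(s,[C[0]+r*np.cos(t),C[1]+r*np.sin(t),C[2]]) for t in a],np.float32)
        I+=cv2.remap(g,q[:,0],q[:,1],cv2.INTER_LINEAR).ravel()
    d=np.clip(np.median(I)-I,0,None);k=np.argmax(cv2.GaussianBlur(d[:,None],(1,9),2,borderType=cv2.BORDER_REFLECT).ravel())
    dd=(a-a[k]+np.pi)%(2*np.pi)-np.pi;w=d*(abs(dd)<.7)
    return a[k]+(w*dd).sum()/w.sum()
E
python3 - <<'E'
from h import *
T=snap('top');S=snap('scene');H=.0845
ap=[ray(T,p,H) for p in((294,172),(315,169),(335,167))]
kt=knobs(T,ap);ks=knobs(S,ap)
for a,b in zip(kt,ks):print(a[0].round(4),a[1].round(1),a[2],'|',b[0].round(4),b[1].round(1),b[2])
for n,s,kk in(('t',T,kt),('s',S,ks)):
    P=np.array([k[0] for k in kk]);d=P[0]-P[2];yaw=np.arctan2(-d[0],d[1]);m=P.mean(0)
    print(n,'mid',m.round(4),'yaw',yaw.round(3),'span',np.linalg.norm(d).round(4))
    e=np.array([-np.sin(yaw),np.cos(yaw),0])
    print([round(float((lineang(s,m+e*k*.058)-yaw)%(2*np.pi)),3) for k in(1,0,-1)],[round(float((lineang(s,P[i])-yaw)%(2*np.pi)),3) for i in range(3)])
# rest plates
for n,s,seeds in(('t',T,[(206,220),(188,290)]),('s',S,[(436,232),(455,160)])):
    for sd in seeds:
        hsv=cv2.cvtColor(s['color'],cv2.COLOR_BGR2HSV);m=((hsv[...,1]<60)&(hsv[...,2]>60)).astype(np.uint8)
        m=cv2.morphologyEx(m,cv2.MORPH_OPEN,np.ones((2,2),np.uint8))
        nn,l,st,ce=cv2.connectedComponentsWithStats(m);k=l[sd[1],sd[0]]
        px=np.argwhere(l==k)[:,::-1];W=np.array([ray(s,p,.006)[:2] for p in px],np.float32)*1000
        print(n,sd,k,len(px),cv2.minAreaRect(W))
E
```

```text
[0.5521 0.0757 0.0845] [293.7 171.2] 92 | [0.5521 0.0756 0.0845] [341.3 229.5] 80
[0.5584 0.0179 0.0845] [314.  169.1] 92 | [0.5593 0.0182 0.0845] [320.6 229.1] 76
[ 0.5663 -0.04    0.0845] [334.3 166.5] 90 | [ 0.5567 -0.0433  0.0845] [299.  225.5] 192
t mid [0.5589 0.0178 0.0845] yaw 0.123 span 0.1166
[3.418, 3.451, 1.991] [3.44, 3.499, 2.0]
s mid [0.5561 0.0168 0.0845] yaw 0.039 span 0.119
[3.298, 3.428, 3.908] [3.506, 3.491, 4.232]
t (206, 220) 74 1808 ((459.958984375, 337.2310485839844), (232.78758239746094, 74.86994934082031), 15.266560554504395)
t (188, 290) 90 960 ((206.30262756347656, 388.6202697753906), (168.24693298339844, 58.09364318847656), 15.901436805725098)
s (436, 232) 38 1640 ((459.134033203125, 346.6149597167969), (254.4255828857422, 83.94638061523438), 14.540582656860352)
s (455, 160) 35 617 ((214.3175506591797, 398.87786865234375), (169.22476196289062, 64.2661361694336), 15.066574096679688)
```

```bash
cat >> h.py <<'E'
D=np.array([.5589,.0179]);DY=.123
ex=np.array([np.cos(DY),np.sin(DY)]);ey=np.array([-np.sin(DY),np.cos(DY)])
def go(xy,z,phi,label=''):
    """xy, z of TCP; phi=closing direction deg. prints shift (mm, tool axes) and turn (deg)"""
    o,p,R=state();f=np.deg2rad(phi);y=np.array([np.cos(f),np.sin(f),0]);zz=np.array([0,0,-1.]);x=np.cross(y,zz)
    Rt=Ro.from_matrix(np.c_[x,y,zz]);d=R.inv().apply(np.array([*xy,z])-p)*1000;r=(R.inv()*Rt).as_rotvec(degrees=True)
    print(label,'d',d.round(1),'turn',r.round(1),'t',round(o['time_s'],2),'F',np.round(o['contact_force'],1),'M',np.round(o['moment'],2),'w',round(o['gripper_width']*92,1),'q',np.round(o['qpos'],2))
E
python3 - <<'E'
from h import *
go(D+ey*.058,.32,33)
E
```

```text
d [-496.6 -322.7   84.4] turn [-0.1  0.  37.9] t 0.2 F [ 0.1 -0.8 -0.3] M [-0.05 -0.02  0.02] w 91.5 q [ 1.03  0.16  1.6  -0.    1.39 -0.21]
```

```bash
python3 -m inch '[[0.1,-0.033,-0.022,0,0,0,3],[0.1,-0.066,-0.043,0,0,0,6],[0.1,-0.100,-0.065,0,0,0,9],[0.1,-0.133,-0.086,0,0,0,12],[0.1,-0.166,-0.108,0,0,0,15],[0.1,-0.199,-0.129,0,0,0,18],[0.1,-0.232,-0.151,0,0,0,21],[0.1,-0.265,-0.172,0,0,0,24],[0.1,-0.298,-0.194,0,0,0,27],[0.1,-0.331,-0.215,0,0,0,30]]' 20
python3 -c "
from h import *
go(D+ey*.058,.30,33)"
```

```text
time_s: 1.03
tool_pos: [0.4314, 0.2299, 0.4047]
tool_rot: [0.417, 0.909, 0.0, 0.0]
contact_force: [0.7, 0.2, -0.3]
gripper_width: 0.553
finger_force: 0.0
 d [-195.6   -9.5  104.7] turn [0.  0.  7.7] t 1.03 F [ 0.7  0.2 -0.3] M [-0.09  0.01 -0.  ] w 50.8 q [ 0.24 -0.07  1.83  0.    1.38 -0.47]
```

```bash
python3 -m inch '[[0.1,-0.033,-0.002,0.01,0,0,1],[0.1,-0.066,-0.003,0.025,0,0,3],[0.1,-0.100,-0.005,0.045,0,0,4.5],[0.1,-0.133,-0.007,0.065,0,0,6],[0.1,-0.165,-0.008,0.085,0,0,7.7],[0.1,-0.1956,-0.0095,0.1,0,0,7.7],[0.1,-0.1956,-0.0095,0.1047,0,0,7.7],[0.1,-0.1956,-0.0095,0.1047,0,0,7.7],[0.1,-0.1956,-0.0095,0.1047,0,0,7.7],[0.1,-0.1956,-0.0095,0.1047,0,0,7.7]]' 20
python3 -c "
from h import *
go(D+ey*.058,.254,33)"
```

```text
time_s: 1.87
tool_pos: [0.5512, 0.0786, 0.3008]
tool_rot: [0.475, 0.88, 0.0, 0.0]
contact_force: [0.6, -0.8, 0.4]
gripper_width: 0.551
finger_force: 0.0
 d [-2.9 -1.2 46.8] turn [0.1 0.  0.2] t 1.87 F [ 0.6 -0.8  0.4] M [-0.02  0.02 -0.01] w 50.7 q [-0.08  0.21  1.75  0.    1.18 -0.66]
```

```bash
python3 -m inch '[[0.1,-0.002,-0.001,0.015,0,0,0],[0.1,-0.002,-0.001,0.030,0,0,0],[0.1,-0.002,-0.001,0.042,0,0,0],[0.1,-0.002,-0.001,0.0468,0,0,0],[0.1,-0.002,-0.001,0.0468,0,0,0],[-0.6,-0.002,-0.001,0.0468,0,0,0],[-0.6,-0.002,-0.001,0.0468,0,0,0],[-0.6,-0.002,-0.001,0.0468,0,0,0],[-0.6,-0.002,-0.001,0.0468,0,0,0],[-0.6,-0.002,-0.001,0.0468,0,0,0]]' 20
python3 -c "
from h import *
go(D+ey*.058,.254,33)"
```

```text
time_s: 2.7
tool_pos: [0.5519, 0.0751, 0.2541]
tool_rot: [0.476, 0.88, -0.0, 0.0]
contact_force: [-4.2, -1.9, 6.6]
gripper_width: 0.323
finger_force: 20.0
 d [0.4 0.1 0.1] turn [-0.   0.   0.2] t 2.7 F [-4.2 -1.9  6.6] M [-0.43  0.73  0.05] w 29.7 q [-0.08  0.28  1.77 -0.    1.09 -0.66]
```

```bash
python3 -m inch '[[-0.6,0,0,0,0,0,6],[-0.6,0,0,0,0,0,12],[-0.6,0,0,0,0,0,18],[-0.6,0,0,0,0,0,24],[-0.6,0,0,0,0,0,30],[-0.6,0,0,0,0,0,36],[-0.6,0,0,0,0,0,42],[-0.6,0,0,0,0,0,48],[-0.6,0,0,0,0,0,52.5],[-0.6,0,0,0,0,0,52.5]]' 20
python3 -m inch '[[-0.6,0,0,0,0,0,0],[0.05,0,0,0,0,0,0],[0.05,0,0,0,0,0,0],[0.05,0,0,0,0,0,0],[0.05,0,0,-0.015,0,0,0],[0.05,0,0,-0.03,0,0,0],[0.05,0,0,-0.045,0,0,0],[0.05,0,0,-0.045,0,0,0],[0.05,0,0,-0.045,0,0,0],[0.05,0,0,-0.045,0,0,0]]' 20
python3 -c "
from h import *
go(D,.254,-20)"
```

```text
time_s: 3.53
tool_pos: [0.5514, 0.075, 0.2541]
tool_rot: [0.817, 0.577, -0.001, -0.0]
contact_force: [-6.2, -2.0, 8.5]
gripper_width: 0.324
finger_force: 20.0
time_s: 4.37
tool_pos: [0.5515, 0.0754, 0.2972]
tool_rot: [0.816, 0.578, -0.0, -0.0]
contact_force: [-0.8, -0.5, -0.5]
gripper_width: 0.526
finger_force: 0.0
 d [-51.8  26.1  43.2] turn [-0.1  0.   0.7] t 4.37 F [-0.8 -0.5 -0.5] M [-0.06  0.07 -0.02] w 48.4 q [-0.08  0.22  1.75  0.    1.17  0.26]
```

```bash
python3 -m inch '[[0.05,-0.026,0.013,0,0,0,0],[0.05,-0.0518,0.0261,0,0,0,0],[0.05,-0.0518,0.0261,0.01,0,0,0.7],[0.05,-0.0518,0.0261,0.025,0,0,0.7],[0.05,-0.0518,0.0261,0.0432,0,0,0.7],[0.05,-0.0518,0.0261,0.0432,0,0,0.7],[-0.6,-0.0518,0.0261,0.0432,0,0,0.7],[-0.6,-0.0518,0.0261,0.0432,0,0,0.7],[-0.6,-0.0518,0.0261,0.0432,0,0,0.7],[-0.6,-0.0518,0.0261,0.0432,0,0,0.7]]' 20
python3 -c "
from h import *
go(D,.254,-20)"
```

```text
time_s: 5.2
tool_pos: [0.5589, 0.0183, 0.2556]
tool_rot: [0.819, 0.574, -0.001, -0.001]
contact_force: [-3.7, 1.7, 3.4]
gripper_width: 0.317
finger_force: 20.0
 d [-0.4  0.2  1.6] turn [-0.1 -0.  -0. ] t 5.2 F [-3.7  1.7  3.4] M [ 0.26  0.96 -0.01] w 29.2 q [-0.18  0.28  1.77  0.    1.1   0.17]
```

Middle dial: turn counter-clockwise by 54.3° (negative about the tool's z).

```bash
python3 -m inch '[[-0.6,0,0,0,0,0,-6],[-0.6,0,0,0,0,0,-12],[-0.6,0,0,0,0,0,-18],[-0.6,0,0,0,0,0,-24],[-0.6,0,0,0,0,0,-30],[-0.6,0,0,0,0,0,-36],[-0.6,0,0,0,0,0,-42],[-0.6,0,0,0,0,0,-48],[-0.6,0,0,0,0,0,-54.3],[-0.6,0,0,0,0,0,-54.3]]' 20
python3 -m inch '[[-0.6,0,0,0,0,0,0],[0.05,0,0,0,0,0,0],[0.05,0,0,0,0,0,0],[0.05,0,0,0,0,0,0],[0.05,0,0,-0.015,0,0,0],[0.05,0,0,-0.03,0,0,0],[0.05,0,0,-0.045,0,0,0],[0.05,0,0,-0.045,0,0,0],[0.05,0,0,-0.045,0,0,0],[0.05,0,0,-0.045,0,0,0]]' 20
python3 -c "
from h import *
go(D-ey*.058,.254,30)"
```

```text
time_s: 6.03
tool_pos: [0.5588, 0.0183, 0.2556]
tool_rot: [0.465, 0.885, -0.0, -0.001]
contact_force: [-4.4, 1.6, 2.9]
gripper_width: 0.318
finger_force: 20.0
time_s: 6.87
tool_pos: [0.5591, 0.0178, 0.2993]
tool_rot: [0.467, 0.884, -0.0, -0.0]
contact_force: [-1.1, -0.1, -0.6]
gripper_width: 0.527
finger_force: 0.0
 d [-51.4 -26.6  45.3] turn [-0.  -0.   4.3] t 6.87 F [-1.1 -0.1 -0.6] M [-0.06  0.04  0.01] w 48.4 q [-0.18  0.22  1.74 -0.    1.18 -0.78]
```

```bash
python3 -m inch '[[0.05,-0.026,-0.013,0,0,0,2],[0.05,-0.0514,-0.0266,0,0,0,4.3],[0.05,-0.0514,-0.0266,0.01,0,0,4.3],[0.05,-0.0514,-0.0266,0.025,0,0,4.3],[0.05,-0.0514,-0.0266,0.0453,0,0,4.3],[0.05,-0.0514,-0.0266,0.0453,0,0,4.3],[-0.6,-0.0514,-0.0266,0.0453,0,0,4.3],[-0.6,-0.0514,-0.0266,0.0453,0,0,4.3],[-0.6,-0.0514,-0.0266,0.0453,0,0,4.3],[-0.6,-0.0514,-0.0266,0.0453,0,0,4.3]]' 20
python3 -m inch '[[-0.6,0,0,0,0,0,5],[-0.6,0,0,0,0,0,10],[-0.6,0,0,0,0,0,15],[-0.6,0,0,0,0,0,20],[-0.6,0,0,0,0,0,25],[-0.6,0,0,0,0,0,30],[-0.6,0,0,0,0,0,35],[-0.6,0,0,0,0,0,40],[-0.6,0,0,0,0,0,42.3],[-0.6,0,0,0,0,0,42.3]]' 20
python3 -m inch '[[-0.6,0,0,0,0,0,0],[0.05,0,0,0,0,0,0],[0.05,0,0,0,0,0,0],[0.05,0,0,-0.01,0,0,0],[0.05,0,0,-0.03,0,0,0],[0.05,0,0,-0.06,0,0,0],[0.05,0,0,-0.09,0,0,0],[0.05,0.03,-0.03,-0.12,0,0,0],[0.05,0.06,-0.06,-0.14,0,0,0],[0.05,0.09,-0.09,-0.15,0,0,0]]' 20
python3 -c "
from h import *
go(D-ey*.058,.254,30)"
```

```text
time_s: 7.7
tool_pos: [0.5662, -0.0397, 0.2555]
tool_rot: [0.5, 0.866, -0.0, 0.0]
contact_force: [-3.6, -0.2, 1.8]
gripper_width: 0.322
finger_force: 20.0
time_s: 8.53
tool_pos: [0.5659, -0.0398, 0.2554]
tool_rot: [0.779, 0.627, -0.001, -0.0]
contact_force: [-4.5, -2.1, 5.1]
gripper_width: 0.324
finger_force: 20.0
time_s: 9.37
tool_pos: [0.5063, 0.0542, 0.4036]
tool_rot: [0.779, 0.627, 0.002, 0.002]
contact_force: [0.9, 0.5, 0.2]
gripper_width: 0.53
finger_force: 0.0
 d [-79.   77.7 150. ] turn [  0.3   0.1 -42.4] t 9.37 F [0.9 0.5 0.2] M [-0.05  0.04  0.  ] w 48.7 q [-0.13 -0.01  1.78  0.    1.37  0.09]
```

```bash
python3 - <<'E'
from h import *
S=snap('scene');T=snap('top')
for n,s in(('t',T),('s',S)):
    print(n,[round(float((lineang(s,[*(D+ey*k*.058),.0845])-DY)%(2*np.pi)),3) for k in(1,0,-1)])
c=S['color'];t=T['color']
W=np.zeros((600,800,3),np.uint8)
W[:300,:400]=cv2.resize(c[200:275,262:362],(400,300),interpolation=cv2.INTER_CUBIC)
W[:300,400:]=cv2.resize(t[130:205,268:368],(400,300),interpolation=cv2.INTER_CUBIC)
W[300:,:480]=cv2.resize(c,(480,300))
cv2.imwrite('pics/crop1.png',W)
E
```

```text
t [2.835, 3.487, 1.364]
s [2.53, 4.349, 1.352]
```

View pics/crop1.png

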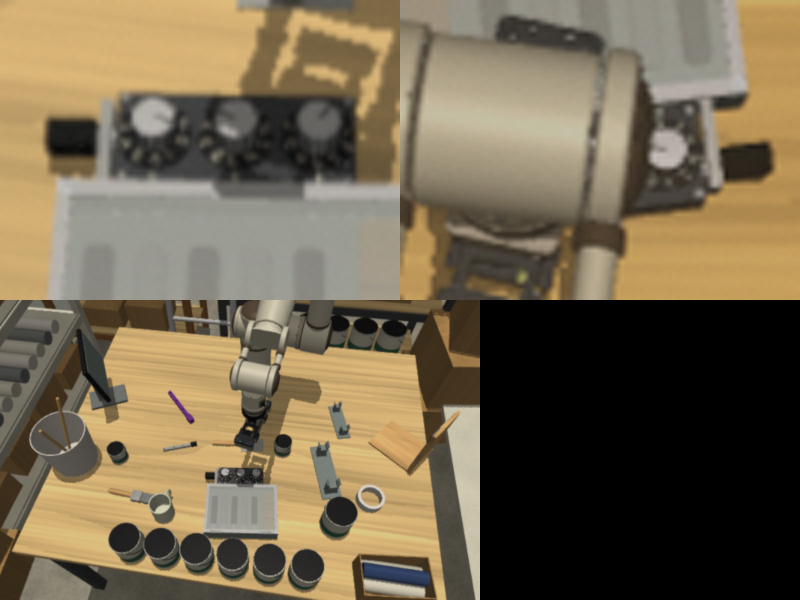

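```bash
python3 -c "
from h import *
go([.36,-.24],.42,-80)"
```

```text
d [-321.   -79.6  -17.5] turn [ 0.2 -0.3 68. ] t 9.47 F [ 0.8  0.1 -0.1] M [-0.11  0.04 -0.02] w 48.3 q [-0.13 -0.02  1.78  0.    1.37  0.08]
```

```bash
python3 -m inch '[[0.1,-0.032,-0.008,0,0,0,-2],[0.1,-0.064,-0.016,0,0,0,-4],[0.1,-0.096,-0.024,0,0,0,-6],[0.1,-0.128,-0.032,0,0,0,-8],[0.1,-0.160,-0.040,0,0,0,-10],[0.1,-0.192,-0.048,0,0,0,-12],[0.1,-0.224,-0.056,0,0,0,-14],[0.1,-0.256,-0.064,0,0,0,-16],[0.1,-0.288,-0.072,0,0,0,-18],[0.1,-0.321,-0.08,0,0,0,-19]]'
python3 - <<'E'
from h import *
S=snap('scene');T=snap('top')
ap=[[*(D+ey*k*.058),.0845] for k in(1,0,-1)]
for n,s in(('t',T),('s',S)):
    K=knobs(s,ap,14);print(n,[(k[0][:2].round(4).tolist(),k[2]) for k in K])
    print([round(float((lineang(s,a)-DY)%(2*np.pi)),3) for a in ap],[round(float((lineang(s,k[0])-DY)%(2*np.pi)),3) for k in K])
g=S
import json
c=S['color'];t=T['color']
W=np.zeros((600,800,3),np.uint8)
W[:600,:400]=0
W[:300,:400]=cv2.resize(c[212:257,285:360],(400,300),interpolation=cv2.INTER_CUBIC)
W[:300,400:]=cv2.resize(t[147:192,280:355],(400,300),interpolation=cv2.INTER_CUBIC)
W[300:,:480]=cv2.resize(t,(480,300))
cv2.imwrite('pics/crop2.png',W)
E
```

```text
time_s: 10.3
tool_pos: [0.3586, -0.2444, 0.4003]
tool_rot: [0.664, 0.748, -0.0, 0.001]
contact_force: [0.0, 0.7, -1.1]
gripper_width: 0.55
finger_force: 0.0
t [([0.5518, 0.0746], 97), ([0.5592, 0.0173], 99), ([0.5664, -0.0403], 87)]
[2.557, 4.342, 1.387] [2.464, 4.251, 1.468]
s [([0.5523, 0.0759], 84), ([0.552, 0.0163], 143), ([0.5603, -0.0405], 143)]
[2.537, 4.356, 1.354] [2.637, 3.694, 2.726]
```

View pics/crop2.png

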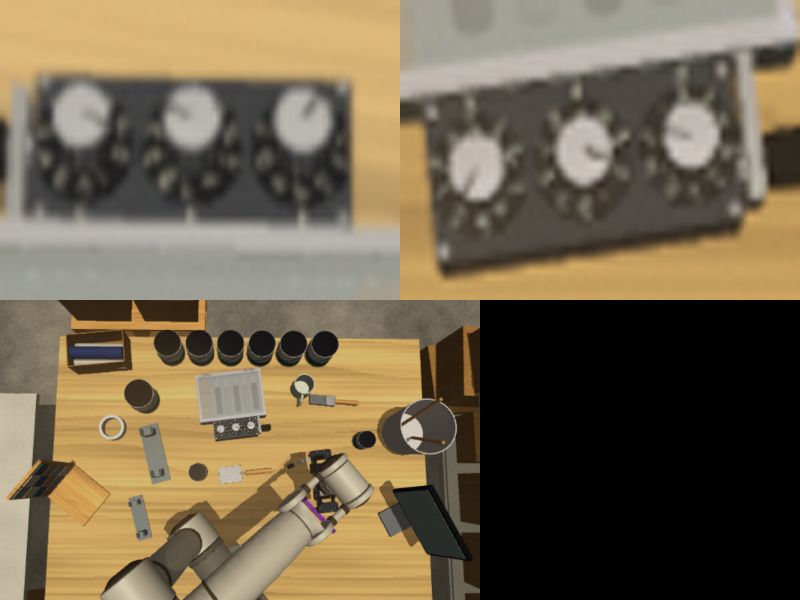

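The arm is now clear. The lines read about 2.55, 4.35 and 1.37, so the right dial looks about 0.1 rad high. I'll cross-check with the phase of the skirt numerals, which should be 0 modulo 0.628 at all three targets.

```bash
cat >> h.py <<'E'
def phase(s,xy,z=.0585):
    g=cv2.cvtColor(s['color'],cv2.COLOR_BGR2GRAY).astype(np.float32)
    a=np.deg2rad(np.arange(0,360,2));I=np.zeros((len(a)))
    for r in np.arange(.0195,.0245,.001):
        q=np.array([proj(s,[xy[0]+r*np.cos(t),xy[1]+r*np.sin(t),z]) for t in a+DY],np.float32)
        I+=np.clip(cv2.remap(g,q[:,0],q[:,1],cv2.INTER_CUBIC).ravel(),0,130)
    vis=np.cos(a+DY-np.arctan2(*(np.array(-np.array(s['R']).T@np.array(s['t']))[:2]-xy)[::-1]))>-.35  # side facing camera
    Z=((I-I[vis].mean())*vis*np.exp(10j*a)).sum()
    return np.angle(Z)/10,abs(Z)/(abs(I-I[vis].mean())*vis).sum()
E
python3 - <<'E'
from h import *
S=snap('scene');T=snap('top')
for n,s in(('t',T),('s',S)):
    for off in(0,.0012):
        print(n,[np.round(phase(s,D+ey*k*.058+np.array([off,0])),3).tolist() for k in(1,0,-1)])
B={'t':cv2.imread('pics/top0.png'),'s':cv2.imread('pics/scene0.png')}
for n,s in(('t0',dict(T,color=B['t'])),('s0',dict(S,color=B['s']))):
    print(n,[np.round(phase(s,D+ey*k*.058),3).tolist() for k in(1,0,-1)],[round(float((lineang(s,[*(D+ey*k*.058),.0845])-DY)%(2*np.pi)),3) for k in(1,0,-1)])
E
```

```text
t [[-0.016, 0.674], [-0.056, 0.632], [0.04, 0.701]]
t [[-0.021, 0.595], [-0.053, 0.545], [0.038, 0.61]]
s [[-0.007, 0.686], [-0.052, 0.686], [0.07, 0.596]]
s [[0.001, 0.589], [-0.057, 0.59], [0.071, 0.545]]
t0 [[0.297, 0.655], [0.254, 0.685], [0.153, 0.697]] [3.423, 3.458, 1.995]
s0 [[0.27, 0.749], [0.279, 0.725], [0.163, 0.706]] [3.425, 3.385, 2.079]
```

The numeral phase agrees across both views: left −0.01, mid −0.055, right +0.055. Time is ample, so I'll trim the right dial by −3.5° and the mid by +3°.

```bash
python3 -c "
from h import *
go(D-ey*.058,.30,7)"
```

```text
d [179.1 228.5 100.2] turn [ 0.   0.  -0.5] t 10.5 F [-1.3  0.7 -0. ] M [-0.09  0.11 -0.  ] w 50.3 q [-0.88 -0.22  1.98  0.    1.39 -0.99]
```

```bash
python3 -m inch '[[0.05,0.025,0.032,0,0,0,0],[0.05,0.050,0.064,0,0,0,0],[0.05,0.075,0.096,0.02,0,0,0],[0.05,0.100,0.128,0.04,0,0,0],[0.05,0.125,0.160,0.06,0,0,0],[0.05,0.150,0.192,0.08,0,0,0],[0.05,0.175,0.224,0.09,0,0,0],[0.05,0.1791,0.2285,0.1,0,0,-0.5],[0.05,0.1791,0.2285,0.1,0,0,-0.5],[0.05,0.1791,0.2285,0.1,0,0,-0.5]]'
python3 -c "
from h import *
go(D-ey*.058,.254,7)"
```

```text
time_s: 11.33
tool_pos: [0.5658, -0.0361, 0.2987]
tool_rot: [0.66, 0.751, -0.001, -0.001]
contact_force: [-0.6, 0.1, 0.0]
gripper_width: 0.525
finger_force: 0.0
 d [-3.6 -0.1 44.7] turn [-0.1 -0.1  0.4] t 11.33 F [-0.6  0.1  0. ] M [-0.15  0.03  0.04] w 48.3 q [-0.28  0.24  1.72 -0.    1.18 -0.41]
```

```bash
python3 -m inch '[[0.05,-0.001,0,0.015,0,0,0],[0.05,-0.001,0,0.030,0,0,0],[0.05,-0.001,0,0.0447,0,0,0],[0.05,-0.001,0,0.0447,0,0,0],[-0.6,-0.001,0,0.0447,0,0,0],[-0.6,-0.001,0,0.0447,0,0,0],[-0.6,-0.001,0,0.0447,0,0,0],[-0.6,-0.001,0,0.0447,0,0,0],[-0.6,-0.001,0,0.0447,0,0,2],[-0.6,-0.001,0,0.0447,0,0,3.5]]' 20
python3 -m inch '[[-0.6,0,0,0,0,0,0],[-0.6,0,0,0,0,0,0],[0.05,0,0,0,0,0,0],[0.05,0,0,0,0,0,0],[0.05,0,0,0,0,0,0],[0.05,0,0,-0.015,0,0,0],[0.05,0,0,-0.03,0,0,0],[0.05,0,0,-0.045,0,0,0],[0.05,0,0,-0.045,0,0,0],[0.05,0,0,-0.045,0,0,0]]' 20
python3 -c "
from h import *
go(D,.254,7)"
```

```text
time_s: 12.17
tool_pos: [0.5659, -0.0396, 0.2567]
tool_rot: [0.685, 0.729, -0.0, 0.0]
contact_force: [-4.9, -1.4, 7.7]
gripper_width: 0.319
finger_force: 20.0
time_s: 13.0
tool_pos: [0.5662, -0.0394, 0.3007]
tool_rot: [0.684, 0.729, 0.001, 0.001]
contact_force: [0.0, 0.2, -0.4]
gripper_width: 0.525
finger_force: 0.0
 d [57.6 -3.8 46.7] turn [ 0.1  0.  -3.3] t 13.0 F [ 0.   0.2 -0.4] M [-0.06  0.05  0.05] w 48.3 q [-0.28  0.24  1.72  0.    1.18 -0.35]
```

```bash
python3 -m inch '[[0.05,0.030,-0.002,0,0,0,0],[0.05,0.0576,-0.0038,0,0,0,0],[0.05,0.0576,-0.0038,0.01,0,0,0],[0.05,0.0576,-0.0038,0.028,0,0,0],[0.05,0.0576,-0.0038,0.0455,0,0,0],[0.05,0.0576,-0.0038,0.0455,0,0,0],[-0.6,0.0576,-0.0038,0.0455,0,0,0],[-0.6,0.0576,-0.0038,0.0455,0,0,0],[-0.6,0.0576,-0.0038,0.0455,0,0,0],[-0.6,0.0576,-0.0038,0.0455,0,0,0]]' 20
python3 -m inch '[[-0.6,0,0,0,0,0,-2],[-0.6,0,0,0,0,0,-3],[-0.6,0,0,0,0,0,-3],[-0.6,0,0,0,0,0,-3],[0.05,0,0,0,0,0,-3],[0.05,0,0,0,0,0,-3],[0.05,0,0,0,0,0,-3],[0.05,0,0,-0.03,0,0,-3],[0.05,0,0,-0.06,0,0,-3],[0.05,0,0,-0.09,0,0,-3]]' 20
python3 - <<'E'
from h import *
S=snap('scene')
print([np.round(phase(S,D+ey*k*.058),3).tolist() for k in(1,0,-1)])
T=cv2.imread('pics/top0.png')
s=snap('top');s0=dict(s,color=T)
# grip: dark blob right of lug, at z=.046 top
for n,q,im,box in(('t',s,T,(345,365,160,182)),('s',S,cv2.imread('pics/scene0.png'),(266,290,225,245))):
    g=cv2.cvtColor(im,cv2.COLOR_BGR2GRAY);x0,x1,y0,y1=box
    m=np.argwhere(g[y0:y1,x0:x1]<45)[:,::-1]+[x0,y0];c=m.mean(0)
    W=np.array([ray(q,p,.040)[:2] for p in m])-D
    print(n,c,len(m),'disp x',np.percentile(W@ex,[2,50,98]).round(4),'y',np.percentile(W@ey,[2,50,98]).round(4))
go(D-ey*.12,.30,7)
E
```

```text
time_s: 13.83
tool_pos: [0.5585, 0.0177, 0.2553]
tool_rot: [0.684, 0.729, -0.0, 0.0]
contact_force: [-1.8, -0.8, 0.6]
gripper_width: 0.321
finger_force: 20.0
time_s: 14.67
tool_pos: [0.5581, 0.0181, 0.345]
tool_rot: [0.665, 0.747, -0.0, -0.001]
contact_force: [1.2, -1.3, 1.2]
gripper_width: 0.525
finger_force: 0.0
[[-0.02, 0.53], [0.016, 0.725], [0.031, 0.453]]
t [354.10714286 169.83333333] 84 disp x [-0.0204 -0.0096  0.0008] y [-0.1343 -0.1189 -0.1031]
s [279.57142857 234.16326531] 98 disp x [-0.0182 -0.005   0.008 ] y [-0.1344 -0.1186 -0.1025]
 d [-119.6   -1.1   50.8] turn [ 0.6  0.2 -0.3] t 14.77 F [ 1.1 -0.9 -0.2] M [-0.14  0.02 -0.04] w 48.4 q [-0.18  0.16  1.7   0.    1.27 -0.3 ]
```

Dials now all read within 0.03. Next, the bar grip, at display x ≈ −10.5 mm, y ≈ −119 mm.

```bash
python3 -c "
from h import *
go(D-ey*.1205-ex*.0105,.216,7.05)"
```

```text
d [-120.   -12.5  134.7] turn [ 0.6  0.2 -0.4] t 14.77 F [ 1.1 -0.9 -0.2] M [-0.14  0.02 -0.04] w 48.4 q [-0.18  0.16  1.7   0.    1.27 -0.3 ]
```

```bash
python3 -m inch '[[-0.1,-0.035,-0.003,0,0,0,0],[-0.1,-0.070,-0.008,0.01,0,0,0],[-0.1,-0.105,-0.012,0.03,0,0,0],[-0.1,-0.120,-0.0125,0.05,0,0,0],[-0.1,-0.120,-0.0125,0.06,0,0,0],[-0.1,-0.120,-0.0125,0.06,0,0,0],[-0.1,-0.120,-0.0125,0.06,0,0,0],[-0.1,-0.120,-0.0125,0.06,0,0,0],[-0.1,-0.120,-0.0125,0.06,0,0,0],[-0.1,-0.120,-0.0125,0.06,0,0,0]]'
python3 -c "
from h import *
go(D-ey*.1205-ex*.0105,.216,7.05)"
```

```text
time_s: 15.6
tool_pos: [0.5604, -0.1019, 0.2857]
tool_rot: [0.664, 0.748, 0.0, 0.001]
contact_force: [0.2, -0.1, 0.2]
gripper_width: 0.451
finger_force: 0.0
 d [-1.4  2.6 69.8] turn [ 0.1  0.  -0.3] t 15.6 F [ 0.2 -0.1  0.2] M [-0.04  0.02  0.04] w 41.5 q [-0.39  0.26  1.72  0.    1.15 -0.51]
```

```bash
python3 -m inch '[[-0.1,-0.0014,0.0026,0.02,0,0,-0.3],[-0.1,-0.0014,0.0026,0.04,0,0,-0.3],[-0.1,-0.0014,0.0026,0.055,0,0,-0.3],[-0.1,-0.0014,0.0026,0.065,0,0,-0.3],[-0.1,-0.0014,0.0026,0.0698,0,0,-0.3],[-0.1,-0.0014,0.0026,0.0698,0,0,-0.3],[-0.8,-0.0014,0.0026,0.0698,0,0,-0.3],[-0.8,-0.0014,0.0026,0.0698,0,0,-0.3],[-0.8,-0.0014,0.0026,0.0698,0,0,-0.3],[-0.8,-0.0014,0.0026,0.0698,0,0,-0.3]]' 20
python3 -c "
from h import *
go(D-ey*.1205-ex*.0105,.216,7.05)"
```

```text
time_s: 16.43
tool_pos: [0.5633, -0.104, 0.216]
tool_rot: [0.663, 0.749, 0.001, 0.001]
contact_force: [1.1, 0.2, 2.1]
gripper_width: 0.259
finger_force: 20.0
 d [1.  0.1 0. ] turn [ 0.1  0.1 -0.1] t 16.43 F [1.1 0.2 2.1] M [-0.03 -0.05 -0.07] w 23.8 q [-0.39  0.37  1.74  0.    1.02 -0.52]
```

```bash
python3 -m inch '[[-0.8,0,0,0,0,0,0],[-0.8,0,0,0,0,0,0],[-0.8,-0.005,0,0,0,0,0],[-0.8,-0.012,0,0,0,0,0],[-0.8,-0.022,0,0,0,0,0],[-0.8,-0.032,0,0,0,0,0],[-0.8,-0.044,0,0,0,0,0],[-0.8,-0.056,0,0,0,0,0],[-0.8,-0.068,0,0,0,0,0],[-0.8,-0.080,0,0,0,0,0]]' 60
python3 -c "
from h import *
go(D-ey*.3005-ex*.0105,.216,7.05)"
```

```text
time_s: 17.27
tool_pos: [0.5723, -0.1828, 0.2145]
tool_rot: [0.663, 0.749, 0.001, -0.001]
contact_force: [2.1, 4.7, 2.1]
gripper_width: 0.257
finger_force: 60.0
 d [-99.7   1.   -1.9] turn [-0.  -0.2 -0.1] t 17.27 F [2.1 4.7 2.1] M [ 1.11 -0.19 -0.26] w 23.6 q [-0.51  0.44  1.66  0.    1.05 -0.63]
```

```bash
python3 -m inch '[[-0.8,-0.012,0,-0.001,0,0,0],[-0.8,-0.024,0,-0.001,0,0,0],[-0.8,-0.036,0,-0.001,0,0,0],[-0.8,-0.048,0,-0.001,0,0,0],[-0.8,-0.060,0,-0.001,0,0,0],[-0.8,-0.072,0,-0.001,0,0,0],[-0.8,-0.084,0,-0.001,0,0,0],[-0.8,-0.094,0,-0.001,0,0,0],[-0.8,-0.102,0,-0.001,0,0,0],[-0.8,-0.102,0,-0.001,0,0,0]]' 60
python3 - <<'E'
from h import *
go(D-ey*.3005-ex*.0105,.216,7.05)
S=snap('scene');T=snap('top')
W=np.zeros((600,800,3),np.uint8)
W[:300,:400]=cv2.resize(T['color'][100:250,300:500],(400,300),interpolation=cv2.INTER_CUBIC)
W[:300,400:]=cv2.resize(S['color'][150:300,150:350],(400,300),interpolation=cv2.INTER_CUBIC)
W[300:,:480]=cv2.resize(T['color'],(480,300))
cv2.imwrite('pics/drawn.png',W)
E
```

```text
time_s: 18.1
tool_pos: [0.5847, -0.2864, 0.2157]
tool_rot: [0.663, 0.748, -0.0, 0.001]
contact_force: [0.7, -0.5, -3.3]
gripper_width: 0.257
finger_force: 60.0
 d [ 4.7  1.2 -0.3] turn [ 0.   0.1 -0.1] t 18.1 F [ 0.7 -0.5 -3.3] M [-0.36  0.04  0.  ] w 23.6 q [-0.64  0.55  1.5  -0.    1.09 -0.76]
```

View pics/drawn.png

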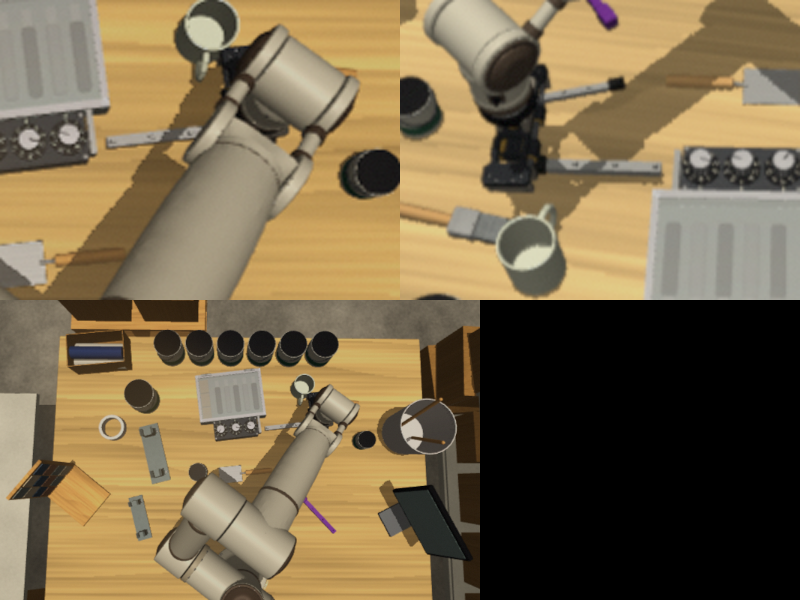

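The bar is out and clear of the lug: its end is at crop (107,142), the lug at (90,150). The mug stands close to the gripper, so I carry the bar 55 mm towards the robot, between the case and the small rod, and lower it there.

```bash
python3 -m inch '[[-0.8,0,-0.008,0,0,0,0],[-0.8,0,-0.020,0,0,0,0],[-0.8,0,-0.032,0,0,0,0],[-0.8,0,-0.044,0,0,0,0],[-0.8,0,-0.055,0,0,0,0],[-0.8,0,-0.055,0.004,0,0,0],[-0.8,0,-0.055,0.009,0,0,0],[-0.8,0,-0.055,0.014,0,0,0],[-0.8,0,-0.055,0.018,0,0,0],[-0.8,0,-0.055,0.018,0,0,0]]' 60
python3 -c "
from h import *
go(D-ey*.3005-ex*.0655,.194,7.05)"
```

```text
time_s: 19.03
tool_pos: [0.5301, -0.2905, 0.1963]
tool_rot: [0.663, 0.749, -0.0, -0.001]
contact_force: [-0.9, -0.2, -4.0]
gripper_width: 0.261
finger_force: 60.0
 d [2.1 0.9 2.3] turn [-0.1 -0.1 -0. ] t 19.03 F [-0.9 -0.2 -4. ] M [-0.33  0.01  0.02] w 24.1 q [-0.7   0.47  1.65  0.    1.02 -0.82]
```

```bash
python3 -m inch '[[-0.8,0,0,0.001,0,0,0],[-0.8,0,0,0.002,0,0,0],[-0.8,0,0,0.0025,0,0,0],[-0.8,0,0,0.0025,0,0,0],[-0.1,0,0,0.0025,0,0,0],[-0.1,0,0,0.0025,0,0,0],[-0.1,0,0,0.0025,0,0,0],[-0.1,0,0,0.0025,0,0,0],[-0.1,0,0,0.0025,0,0,0],[-0.1,0,0,0.0025,0,0,0]]' 20
python3 -m inch '[[-0.1,0,0,-0.02,0,0,0],[-0.1,0,0,-0.05,0,0,0],[-0.1,0,0,-0.08,0,0,0],[-0.1,0,-0.03,-0.11,0,0,0],[-0.1,0,-0.07,-0.14,0,0,0],[-0.1,0,-0.11,-0.16,0,0,0],[-0.1,0,-0.15,-0.18,0,0,0],[-0.1,0,-0.19,-0.18,0,0,0],[-0.1,0,-0.22,-0.18,0,0,0],[-0.1,0,-0.22,-0.18,0,0,0]]'
python3 - <<'E'
from h import *
go(D-ey*.2175-ex*.0655,.3,7.05)
S=snap('scene','s3.png');T=snap('top','t3.png')
W=np.zeros((600,800,3),np.uint8)
W[:300,:400]=cv2.resize(T['color'][125:245,300:460],(400,300),interpolation=cv2.INTER_CUBIC)
W[:300,400:]=cv2.resize(S['color'][140:260,160:320],(400,300),interpolation=cv2.INTER_CUBIC)
W[300:,:480]=cv2.resize(T['color'],(480,300))
cv2.imwrite('pics/laid.png',W)
E
```

```text
time_s: 19.87
tool_pos: [0.5302, -0.2912, 0.1955]
tool_rot: [0.663, 0.749, -0.0, 0.0]
contact_force: [-0.6, 0.3, 1.0]
gripper_width: 0.449
finger_force: 0.0
time_s: 20.7
tool_pos: [0.3073, -0.3183, 0.3756]
tool_rot: [0.665, 0.747, -0.001, -0.0]
contact_force: [0.0, 0.6, -0.3]
gripper_width: 0.449
finger_force: 0.0
 d [ 86.8 225.1  75. ] turn [-0.1  0.1 -0.4] t 20.7 F [ 0.   0.6 -0.3] M [-0.09  0.03  0.  ] w 41.3 q [-1.08 -0.17  1.99 -0.    1.33 -1.19]
```

View pics/laid.png

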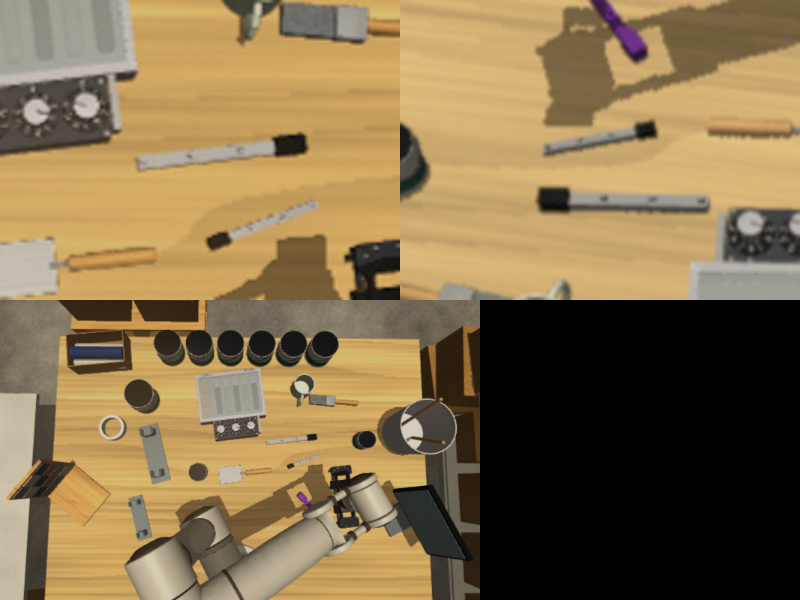

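The bar lies flat with teeth up, at top-view pixels ≈ (355,190) to (422,182), clear of the rod. I'll measure its middle and direction in both views.

```bash
python3 - <<'E'
from h import *
S=snap('scene');T=snap('top')
for n,s,(x0,x1,y0,y1) in(('t',T,(348,430,174,198)),('s',S,(212,287,212,228))):
    im=s['color'][y0:y1,x0:x1];h=cv2.cvtColor(im,cv2.COLOR_BGR2HSV)
    m=((h[...,1]<70)&(h[...,2]>70))|(h[...,2]<60)
    k,l,st,ce=cv2.connectedComponentsWithStats(m.astype(np.uint8));i=1+np.argmax(st[1:,4])
    px=np.argwhere(l==i)[:,::-1]+[x0,y0]
    W=np.array([ray(s,p,.010)[:2] for p in px],np.float32)*1000
    print(n,len(px),cv2.minAreaRect(W))
    sil=np.array([h[p[1]-y0,p[0]-x0,2]>70 for p in px]);c,si,da=W.mean(0),W[sil].mean(0),W[~sil].mean(0)
    d=si-da;print('silver',si,'dark',da,'dir',np.degrees(np.arctan2(d[1],d[0])),np.linalg.norm(d),'mid',da+d/np.linalg.norm(d)*83, si-d/np.linalg.norm(d)*19)
E
```

```text
t 379 ((522.1410522460938, -206.1134796142578), (21.70814323425293, 202.70509338378906), 6.1037211418151855)
silver [ 518.2652 -188.7869] dark [ 531.184   -289.56192] dir 97.30517 101.59972 mid [ 520.63025 -207.23564] [ 520.68115 -207.63268]
s 455 ((519.6002807617188, -205.31552124023438), (24.77239418029785, 203.6027069091797), 7.102162837982178)
silver [ 518.53815 -189.20697] dark [ 530.1863  -289.09528] dir 96.65131 100.56516 mid [ 520.57263 -206.65392] [ 520.73883 -208.07909]
```

```bash
python3 -c "
from h import *
go([.5206,-.207],.25,7)"
```

```text
d [ 84.7 220.1 125.5] turn [ 0.  0. -0.] t 20.9 F [-0.1 -0.  -0.5] M [-0.05  0.03 -0.07] w 41.3 q [-1.07 -0.16  1.98  0.    1.33 -1.19]
```

```bash
python3 -m inch '[[-0.1,0.013,0.034,0,0,0,0],[-0.1,0.026,0.068,0.01,0,0,0],[-0.1,0.039,0.102,0.03,0,0,0],[-0.1,0.052,0.136,0.05,0,0,0],[-0.1,0.066,0.170,0.07,0,0,0],[-0.1,0.078,0.202,0.09,0,0,0],[-0.1,0.0847,0.2201,0.11,0,0,0],[-0.1,0.0847,0.2201,0.1255,0,0,0],[-0.1,0.0847,0.2201,0.1255,0,0,0],[-0.1,0.0847,0.2201,0.1255,0,0,0]]'
python3 -c "
from h import *
go([.5206,-.207],.1945,7)"
```

```text
time_s: 21.73
tool_pos: [0.5205, -0.2058, 0.2485]
tool_rot: [0.662, 0.75, -0.0, -0.001]
contact_force: [0.4, -0.2, -0.2]
gripper_width: 0.445
finger_force: 0.0
 d [-1.4  0.  54. ] turn [-0.1 -0.1  0.1] t 21.73 F [ 0.4 -0.2 -0.2] M [-0.06  0.08 -0.  ] w 40.9 q [-0.59  0.29  1.77  0.    1.08 -0.72]
```

```bash
python3 -m inch '[[-0.1,-0.0008,0,0.015,0,0,0],[-0.1,-0.0008,0,0.03,0,0,0],[-0.1,-0.0008,0,0.043,0,0,0],[-0.1,-0.0008,0,0.05,0,0,0],[-0.1,-0.0008,0,0.0535,0,0,0],[-0.1,-0.0008,0,0.0535,0,0,0],[-0.9,-0.0008,0,0.0535,0,0,0],[-0.9,-0.0008,0,0.0535,0,0,0],[-0.9,-0.0008,0,0.0535,0,0,0],[-0.9,-0.0008,0,0.0535,0,0,0]]' 40
python3 -c "
from h import *
go([.5206,-.207],.1945,7)"
```

```text
time_s: 22.57
tool_pos: [0.5203, -0.208, 0.1969]
tool_rot: [0.663, 0.749, 0.0, 0.001]
contact_force: [0.6, -0.3, 0.4]
gripper_width: 0.184
finger_force: 0.0
 d [0.9 0.4 2.4] turn [ 0.  0. -0.] t 22.57 F [ 0.6 -0.3  0.4] M [-0.05  0.09  0.01] w 16.9 q [-0.6   0.38  1.78 -0.    0.98 -0.72]
```

```bash
python3 -m inch '[[-0.4,0,0,0,0,0,0],[-0.4,0,0,0.001,0,0,0],[-0.4,0,0,0.0022,0,0,0],[-0.4,0,0,0.0022,0,0,0],[-0.9,0,0,0.0022,0,0,0],[-0.9,0,0,0.0022,0,0,0],[-0.9,0,0,0.0022,0,0,0],[-0.9,0,0,0.0022,0,0,0],[-0.9,0,0,0.0022,0,0,0],[-0.9,0,0,0.0022,0,0,0]]' 50
python3 -m inch '[[-0.9,0,0,-0.01,0,0,0],[-0.9,0,0,-0.03,0,0,0],[-0.9,0,0,-0.06,0,0,0],[-0.9,0,0,-0.09,0,0,0],[-0.9,0,0,-0.12,0,0,0],[-0.9,0,0,-0.15,0,0,0],[-0.9,0,0,-0.18,0,0,0],[-0.9,0,0,-0.20,0,0,0],[-0.9,0,0,-0.20,0,0,0],[-0.9,0,0,-0.20,0,0,0]]' 50
python3 - <<'E'
from h import *
a=np.deg2rad(15.27);print(a)
go([.4603,.3372],.40,105.27)
E
```

```text
time_s: 23.4
tool_pos: [0.5201, -0.2078, 0.194]
tool_rot: [0.663, 0.749, 0.0, -0.0]
contact_force: [0.1, -0.1, -0.6]
gripper_width: 0.169
finger_force: 50.0
time_s: 24.23
tool_pos: [0.52, -0.2078, 0.3948]
tool_rot: [0.663, 0.749, 0.0, 0.001]
contact_force: [-0.5, 0.9, -4.6]
gripper_width: 0.168
finger_force: 50.0
0.26651177677953414
 d [548.2   6.9  -5.9] turn [ -0.    0.1 -98.3] t 24.23 F [-0.5  0.9 -4.6] M [-0.02  0.04  0.01] w 15.4 q [-0.6   0.13  1.65 -0.    1.36 -0.72]
```

```bash
python3 -m inch '[[-0.9,0.02,0,0,0,0,-3],[-0.9,0.05,0,0,0,0,-9],[-0.9,0.08,0,0,0,0,-15],[-0.9,0.115,0,0,0,0,-21],[-0.9,0.15,0,0,0,0,-27],[-0.9,0.185,0,0,0,0,-33],[-0.9,0.22,0,0,0,0,-39],[-0.9,0.255,0,0,0,0,-45],[-0.9,0.285,0,0,0,0,-50],[-0.9,0.31,0.004,0,0,0,-54]]' 50
python3 - <<'E'
from h import *
go([.4603,.3372],.34,105.27)
E
```

```text
time_s: 25.07
tool_pos: [0.4846, 0.1025, 0.391]
tool_rot: [0.248, 0.969, -0.0, -0.003]
contact_force: [0.5, -0.5, -3.6]
gripper_width: 0.17
finger_force: 50.0
 d [133.8 194.3  51.3] turn [ -0.   -0.3 -44. ] t 25.07 F [ 0.5 -0.5 -3.6] M [-0.03 -0.06  0.02] w 15.6 q [-0.04 -0.04  1.83  0.    1.36 -1.11]
```

```bash
python3 -m inch '[[-0.9,0.017,0.024,0,0,0,-6],[-0.9,0.034,0.048,0,0,0,-12],[-0.9,0.051,0.073,0.01,0,0,-18],[-0.9,0.068,0.098,0.02,0,0,-24],[-0.9,0.085,0.123,0.03,0,0,-30],[-0.9,0.102,0.148,0.04,0,0,-36],[-0.9,0.119,0.173,0.05,0,0,-41],[-0.9,0.1338,0.1943,0.05,0,0,-44],[-0.9,0.1338,0.1943,0.05,0,0,-44],[-0.9,0.1338,0.1943,0.05,0,0,-44]]' 50
python3 - <<'E'
from h import *
go([.4603,.3372],.30,105.27)
S=snap('scene','s4.png')
W=cv2.resize(S['color'][150:290,360:520],(800,600)[:1]+(600,) if 0 else (686,600),interpolation=cv2.INTER_CUBIC)
cv2.imwrite('pics/over.png',W)
E
```

```text
time_s: 25.9
tool_pos: [0.4624, 0.3358, 0.341]
tool_rot: [-0.131, 0.991, -0.001, -0.003]
contact_force: [-0.5, -0.2, -3.4]
gripper_width: 0.168
finger_force: 50.0
 d [ 1.5  2.  41. ] turn [-0.1 -0.3 -0.2] t 25.9 F [-0.5 -0.2 -3.4] M [ 0.08  0.05 -0.  ] w 15.5 q [ 0.42  0.21  1.67 -0.    1.27 -1.42]
```

View pics/over.png

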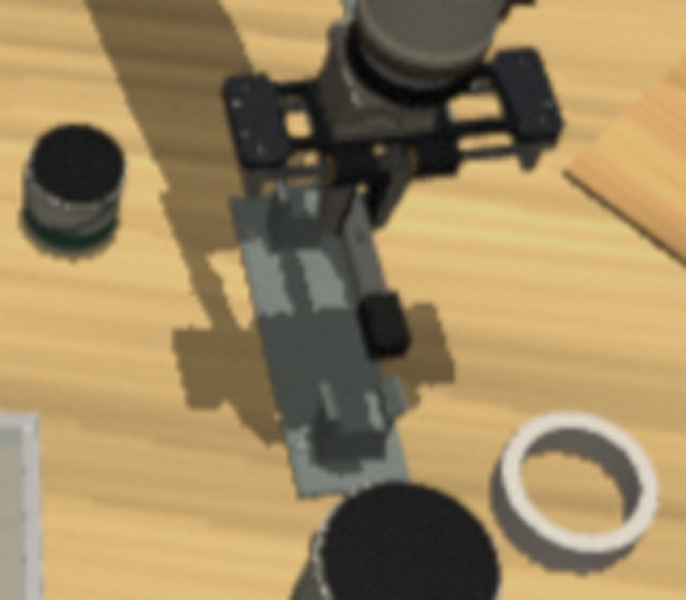

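The wide fork is at the far end, crop (355,420), and the bar's black grip points that way. Now I compare the predicted rest corners with the scene view, and where the held bar really is.

```bash
python3 - <<'E'
from h import *
S=cams.snapshot('scene');a=np.deg2rad(15.27);u=np.array([np.cos(a),np.sin(a)]);v=np.array([-u[1],u[0]]);C=np.array([.4603,.3372])
f=lambda l,w,z:((proj(S,[*(C+u*l+v*w),z])-[360,150])*600/140).round(0)
print('plate far(+)',f(.1175,.0375,.006),f(.1175,-.0375,.006),'near -w',f(-.1175,-.0375,.006))
for l in(.07,.096):
  for w in(-.0155,.0155):print('wide inner z64',l,w,f(l,w,.064),'plus flare 74 (+-19)',f(l,np.sign(w)*.019,.074))
# held bar: dark grip centroid in scene
o,p,R=state();b=np.array([p[0],p[1],p[2]-.19-.004+.012]);yd=R.as_matrix()[:,0];print('tool x',yd)
g=b-yd*.083;print('pred grip',((proj(S,g)-[360,150])*600/140).round(0))
# plate from scene: two long edges & end, mask plate colour
for T,nm in((cv2.imread('pics/scene0.png'),'s0'),):
    h=cv2.cvtColor(T,cv2.COLOR_BGR2HSV);m=((h[...,1]<60)&(h[...,2]>60)).astype(np.uint8)
    for yy in(205,215,225,230,235,262):
        r=np.nonzero(m[yy,400:470])[0]+400
        A=ray(S,(r[0]-.5,yy),.006)[:2]-C;B=ray(S,(r[-1]+.5,yy),.006)[:2]-C
        print(yy,r[0],r[-1],'l,w', (A@u*1000).round(1),(A@v*1000).round(1),(B@u*1000).round(1),(B@v*1000).round(1))
E
```

```text
plate far(+) [406. 476.] [295. 489.] near -w [221. 192.]
wide inner z64 0.07 -0.0155 [327. 381.] plus flare 74 (+-19) [325. 375.]
wide inner z64 0.07 0.0155 [374. 376.] plus flare 74 (+-19) [382. 368.]
wide inner z64 0.096 -0.0155 [337. 417.] plus flare 74 (+-19) [334. 410.]
wide inner z64 0.096 0.0155 [384. 412.] plus flare 74 (+-19) [393. 404.]
tool x [-0.96622015 -0.25769805  0.00321599]
pred grip [381. 328.]
205 416 440 l,w -79.9 -33.2 -70.7 42.0
215 418 442 l,w -44.5 -34.8 -35.5 39.5
225 421 445 l,w -9.7 -33.4 -0.8 40.0
230 422 446 l,w 7.2 -34.1 16.0 38.8
235 423 448 l,w 24.0 -34.9 33.1 40.5
262 429 454 l,w 111.2 -37.1 119.9 35.9
```

```bash
python3 - <<'E'
from h import *
S=snap('scene');T=snap('top');o,p,R=state();X=R.as_matrix()[:,0]
mid=np.array([p[0],p[1],p[2]-.19-.004]);a=np.deg2rad(15.27);u=np.array([np.cos(a),np.sin(a)]);v=np.array([-u[1],u[0]]);C=np.array([.4603,.3372])
print('tool-target l,w',((p[:2]-C)@u*1000).round(1),((p[:2]-C)@v*1000).round(1))
for n,s in(('s',S),('t',T)):
    # predicted grip outline from the robot pose: hull of box corners
    bx=np.array([proj(s,mid-X*(.083+i*.019)+np.cross([0,0,1],X)*j*.012+np.array([0,0,k*.024])) for i in(-1,1) for j in(-1,1) for k in(0,1)],np.float32)
    M=np.zeros(s['color'].shape[:2],np.uint8);cv2.fillConvexPoly(M,cv2.convexHull(bx).astype(np.int32).reshape(-1,1,2),1)
    hc=bx.mean(0);x,y=hc.astype(int)
    g=cv2.cvtColor(s['color'],cv2.COLOR_BGR2GRAY)
    sub=(g[y-12:y+13,x-12:x+13]<45).astype(np.uint8);k,l,st,ce=cv2.connectedComponentsWithStats(sub)
    hull=cv2.convexHull(bx);mm=cv2.moments(hull);hcen=np.array([mm['m10'],mm['m01']])/mm['m00']
    print(n,'pred',hcen.round(2),cv2.contourArea(hull),'blobs',[(st[i,4],(ce[i]+[x-12,y-12]).round(2).tolist()) for i in range(1,k) if st[i,4]>15])
# top plate edges
h=cv2.cvtColor(cv2.imread('pics/top0.png'),cv2.COLOR_BGR2HSV);m=((h[...,1]<60)&(h[...,2]>60)).astype(np.uint8)
for yy in(190,200,208,215,222):
    r=np.nonzero(m[yy,175:235])[0]+175
    A=ray(T,(r[0]-.5,yy),.006)[:2]-C;B=ray(T,(r[-1]+.5,yy),.006)[:2]-C
    print(yy,r[0],r[-1],(A@u*1000).round(1),(A@v*1000).round(1),(B@u*1000).round(1),(B@v*1000).round(1))
for xx in(208,212,218):
    r=np.nonzero(m[225:255,xx])[0]+225;print(xx,r[-1],((ray(T,(xx,r[-1]+.5),.006)[:2]-C)@u*1000).round(1))
for xx in(196,202,207):
    r=np.nonzero(m[150:185,xx])[0]+150;print(xx,r[0],((ray(T,(xx,r[0]-.5),.006)[:2]-C)@u*1000).round(1))
E
```

```text
tool-target l,w 2.5 -3.8
s pred [448.89 226.39] 196.4096668381244 blobs [(np.int32(144), [448.25, 225.92])]
t pred [188.21 169.21] 170.34367099555675 blobs [(np.int32(35), [191.31, 170.26])]
190 191 215 55.9 37.2 36.6 -35.2
200 193 217 25.0 38.4 5.7 -33.8
208 195 219 0.1 38.3 -19.1 -33.9
215 196 221 -21.1 40.3 -41.0 -34.7
222 198 222 -42.9 39.4 -62.1 -32.6
208 243 -113.0
212 242 -113.2
218 240 -112.0
196 168 118.1
202 166 119.4
207 165 118.5
```

Both views agree when I use the plate edges: the rest centre shifts by +3 mm (along) and +2.4 mm (across), with yaw 13.85°.

```bash
python3 - <<'E'
from h import *
go([.4626,.3403],.28,103.85)
E
```

```text
d [-0.5  6.3 63.4] turn [-0.  -0.1  1. ] t 26.1 F [-0.3 -0.5 -3.6] M [ 0.09  0.05 -0.08] w 15.2 q [ 0.41  0.2   1.67 -0.    1.27 -1.42]
```

```bash
python3 -m inch '[[-0.9,0,0.003,0.01,0,0,1],[-0.9,-0.0005,0.0063,0.02,0,0,1],[-0.9,-0.0005,0.0063,0.035,0,0,1],[-0.9,-0.0005,0.0063,0.05,0,0,1],[-0.9,-0.0005,0.0063,0.06,0,0,1],[-0.9,-0.0005,0.0063,0.062,0,0,1],[-0.9,-0.0005,0.0063,0.062,0,0,1],[-0.9,-0.0005,0.0063,0.062,0,0,1],[-0.9,-0.0005,0.0063,0.062,0,0,1],[-0.9,-0.0005,0.0063,0.062,0,0,1]]' 50
python3 - <<'E'
from h import *
go([.4626,.3403],.244,103.85)
S=snap('scene');W=cv2.resize(S['color'][170:270,400:480],(480,600),interpolation=cv2.INTER_CUBIC)
cv2.imwrite('pics/fit.png',W)
E
```

```text
time_s: 26.93
tool_pos: [0.4629, 0.3416, 0.2832]
tool_rot: [-0.122, 0.993, 0.0, 0.001]
contact_force: [0.3, -0.3, -3.2]
gripper_width: 0.164
finger_force: 50.0
 d [ 0.7 -1.2 39.2] turn [0.  0.1 0.1] t 26.93 F [ 0.3 -0.3 -3.2] M [0.02 0.01 0.  ] w 15.0 q [ 0.43  0.28  1.71  0.    1.15 -1.39]
```

View pics/fit.png

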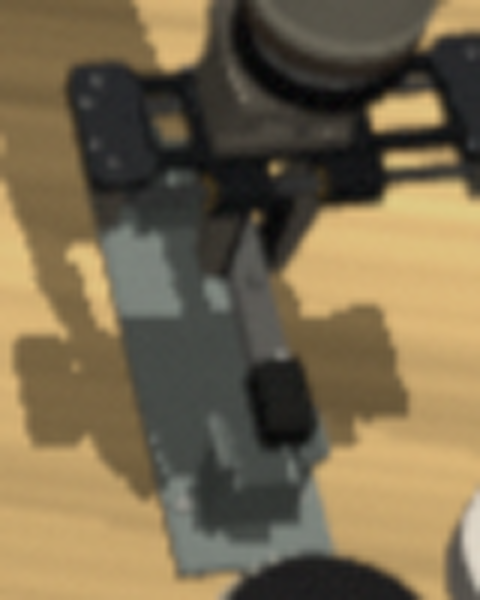

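The grip hovers just above and ahead of the wide fork, with the gap at about (255,470). I descend in two steps, checking the force.

```bash
python3 -m inch '[[-0.9,0.0005,-0.001,0.005,0,0,0],[-0.9,0.0005,-0.001,0.010,0,0,0],[-0.9,0.0005,-0.001,0.015,0,0,0],[-0.9,0.0005,-0.001,0.018,0,0,0],[-0.9,0.0005,-0.001,0.020,0,0,0],[-0.9,0.0005,-0.001,0.022,0,0,0],[-0.9,0.0005,-0.001,0.024,0,0,0],[-0.9,0.0005,-0.001,0.026,0,0,0],[-0.9,0.0005,-0.001,0.026,0,0,0],[-0.9,0.0005,-0.001,0.026,0,0,0]]' 50
python3 -c "
from h import *
go([.4626,.3403],.244,103.85)"
```

```text
time_s: 27.82
tool_pos: [0.4623, 0.3403, 0.256]
tool_rot: [-0.122, 0.993, -0.0, -0.0]
contact_force: [0.5, 0.0, -3.0]
gripper_width: 0.167
finger_force: 50.0
 d [-0.3 -0.1 12. ] turn [-0.  -0.   0.1] t 27.82 F [ 0.5  0.  -3. ] M [ 0.1   0.03 -0.01] w 15.4 q [ 0.42  0.32  1.72  0.    1.1  -1.39]
```

```bash
python3 -m inch '[[-0.9,0,0,0.002,0,0,0],[-0.9,0,0,0.004,0,0,0],[-0.9,0,0,0.006,0,0,0],[-0.9,0,0,0.008,0,0,0],[-0.9,0,0,0.009,0,0,0],[-0.9,0,0,0.010,0,0,0],[-0.9,0,0,0.011,0,0,0],[-0.9,0,0,0.0115,0,0,0],[-0.9,0,0,0.0115,0,0,0],[-0.9,0,0,0.0115,0,0,0]]' 50
python3 -c "
from h import *
go([.4626,.3403],.244,103.85)"
```

```text
time_s: 28.65
tool_pos: [0.4623, 0.3404, 0.2446]
tool_rot: [-0.122, 0.993, -0.0, 0.0]
contact_force: [-0.2, 0.1, -2.7]
gripper_width: 0.171
finger_force: 50.0
 d [-0.3 -0.1  0.6] turn [-0.   0.   0.1] t 28.65 F [-0.2  0.1 -2.7] M [ 0.04 -0.04  0.  ] w 15.7 q [ 0.42  0.33  1.73 -0.    1.08 -1.39]
```

```bash
python3 -m inch '[[-0.9,0,0,0.0005,0,0,0],[-0.9,0,0,0.001,0,0,0],[-0.9,0,0,0.0015,0,0,0],[-0.9,0,0,0.0015,0,0,0],[-0.9,0,0,0.0015,0,0,0],[-0.9,0,0,0.0015,0,0,0],[-0.9,0,0,0.0015,0,0,0],[-0.9,0,0,0.0015,0,0,0],[-0.9,0,0,0.0015,0,0,0],[-0.9,0,0,0.0015,0,0,0]]' 50
python3 - <<'E'
from h import *
go([.4626,.3403],.244,103.85)
S=snap('scene');T=snap('top')
W=np.zeros((600,800,3),np.uint8)
W[:,:400]=cv2.resize(S['color'][180:270,405:465],(400,600),interpolation=cv2.INTER_CUBIC)
W[:,400:]=cv2.resize(T['color'][155:245,180:240],(400,600),interpolation=cv2.INTER_CUBIC)
cv2.imwrite('pics/in.png',W)
E
```

```text
time_s: 29.48
tool_pos: [0.4624, 0.3404, 0.244]
tool_rot: [-0.122, 0.993, -0.0, 0.0]
contact_force: [-4.0, -2.2, 6.4]
gripper_width: 0.169
finger_force: 50.0
 d [-0.1 -0.2  0. ] turn [-0.   0.   0.1] t 29.48 F [-4.  -2.2  6.4] M [-0.22  0.6   0.04] w 15.5 q [ 0.42  0.33  1.73 -0.    1.08 -1.39]
```

View pics/in.png

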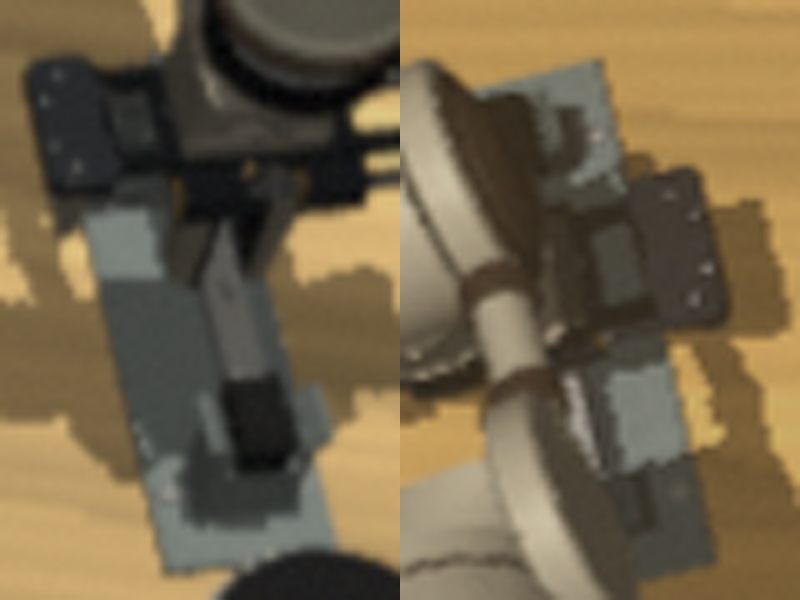

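The bar is down at the expected height (contact 6.4 N), and the grip is between the wide fork's cheeks at crop (262,425). Release and withdraw upward.

```bash
python3 -m inch '[[-0.9,0,0,-0.0005,0,0,0],[-0.3,0,0,-0.0005,0,0,0],[-0.3,0,0,-0.0005,0,0,0],[-0.3,0,0,-0.0005,0,0,0],[-0.2,0,0,-0.0005,0,0,0],[-0.2,0,0,-0.0005,0,0,0],[-0.2,0,0,-0.01,0,0,0],[-0.2,0,0,-0.03,0,0,0],[-0.2,0,0,-0.06,0,0,0],[-0.2,0,0,-0.10,0,0,0]]' 20
python3 -c "
from h import *
go([.25,.0],.42,60)"
```

```text
time_s: 30.42
tool_pos: [0.4613, 0.3398, 0.3421]
tool_rot: [-0.122, 0.993, -0.001, -0.003]
contact_force: [0.3, 0.7, -0.8]
gripper_width: 0.396
finger_force: 0.0
 d [ 287.5 -278.8  -76.1] turn [-0.2 -0.3 44. ] t 30.42 F [ 0.3  0.7 -0.8] M [ 0.1   0.02 -0.05] w 36.4 q [ 0.42  0.21  1.67  0.    1.27 -1.39]
```

```bash
python3 -m inch '[[-0.2,0,0,-0.03,0,0,0],[-0.2,0.02,-0.02,-0.05,0,0,0],[-0.2,0.045,-0.045,-0.07,0,0,0],[-0.2,0.07,-0.07,-0.08,0,0,0],[-0.2,0.095,-0.095,-0.08,0,0,0],[-0.2,0.12,-0.12,-0.08,0,0,0],[-0.2,0.145,-0.145,-0.08,0,0,0],[-0.2,0.17,-0.17,-0.08,0,0,0],[-0.2,0.19,-0.19,-0.08,0,0,0],[-0.2,0.21,-0.21,-0.08,0,0,0]]'
python3 - <<'E'
from h import *
S=snap('scene','s9.png');T=snap('top','t9.png')
C=np.array([.4626,.3403]);a=np.deg2rad(13.85);u=np.array([np.cos(a),np.sin(a)]);v=np.array([-u[1],u[0]])
for n,s in(('s',S),('t',T)):
    g=cv2.cvtColor(s['color'],cv2.COLOR_BGR2GRAY);hc=proj(s,[*(C+u*.083),.07]);x,y=hc.astype(int)
    sub=(g[y-14:y+15,x-14:x+15]<38).astype(np.uint8);k,l,st,ce=cv2.connectedComponentsWithStats(sub)
    for i in range(1,k):
        if st[i,4]>25:
            P=ray(s,ce[i]+[x-14,y-14],.066)[:2]-C;print(n,st[i,4],(P@u*1000).round(1),(P@v*1000).round(1))
W=np.zeros((600,800,3),np.uint8)
W[:400,:267]=cv2.resize(S['color'][180:270,405:465],(267,400),interpolation=cv2.INTER_CUBIC)
W[:400,267:534]=cv2.resize(T['color'][155:245,180:240],(267,400),interpolation=cv2.INTER_CUBIC)
W[400:,:320]=cv2.resize(S['color'],(320,200));W[300:,480:]=0
W[400:,330:650]=cv2.resize(T['color'],(320,200))
cv2.imwrite('pics/final.png',W)
E
```

```text
time_s: 31.25
tool_pos: [0.308, 0.085, 0.4236]
tool_rot: [-0.122, 0.993, -0.0, 0.001]
contact_force: [0.9, -1.0, 1.0]
gripper_width: 0.402
finger_force: 0.0
s 116 84.7 -0.9
```

View pics/final.png

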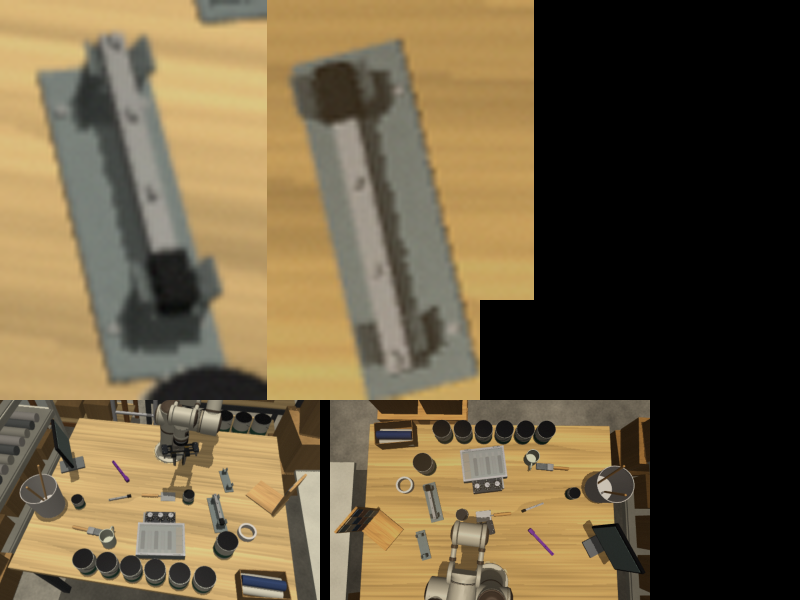

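The final view shows the bar in both forks with teeth up: grip in the wide fork at crop (338,90), other end in the narrow fork at (398,345). I'll check the lengthwise centring and the bystanders numerically.

```bash
python3 - <<'E'
from h import *
T=snap('top');S=snap('scene');C=np.array([.4626,.3403]);a=np.deg2rad(13.85);u=np.array([np.cos(a),np.sin(a)]);v=np.array([-u[1],u[0]])
for n,s in(('t',T),('s',S)):
    g=cv2.cvtColor(s['color'],cv2.COLOR_BGR2GRAY).astype(np.float32)
    for w in(-.004,0,.004):
        L=np.arange(-.125,.125,.002);q=np.array([proj(s,[*(C+u*l+v*w),.066 if l<.064 else .074]) for l in L],np.float32)
        I=cv2.remap(g,q[:,0],q[:,1],cv2.INTER_LINEAR).ravel();d=np.diff(I)
        print(n,w,'strong edges',[(round(float(L[i])*1000),int(d[i])) for i in range(len(d)) if abs(d[i])>14])
d=cv2.absdiff(cv2.imread('pics/top0.png'),T['color']).max(2)
for nm,(x,y) in dict(tin=(188,128),ta=(264,229),tb=(485,186),brush=(445,134),knife=(325,231),mug=(403,116),tape=(150,170),rod=(405,214)).items():print(nm,int((d[y-15:y+16,x-25:x+26]>60).sum()),end=' ')
E
```

```text
t -0.004 strong edges [(-123, -18), (-121, -14), (15, -14), (21, 20), (59, -29), (61, -36), (63, -28), (97, 27), (99, 25), (101, 19)]
t 0 strong edges [(-121, -15), (-93, 14), (13, -20), (57, -18), (59, -28), (61, -34), (63, -23), (97, 20), (99, 24), (101, 23), (103, 15)]
t 0.004 strong edges [(-123, -22), (-105, 14), (59, -39), (61, -32), (63, -23), (97, 33), (99, 21), (101, 18)]
s -0.004 strong edges [(-105, -16), (-103, -18), (57, -23), (59, -32), (61, -36), (63, 28), (65, -28), (67, -15)]
s 0 strong edges [(-35, 15), (-33, 14), (23, 16), (25, 17), (57, -28), (59, -32), (61, -27), (63, 29), (65, -26), (67, -17)]
s 0.004 strong edges [(57, -23), (59, -34), (61, -26), (63, 18), (65, -23), (67, -14)]
tin 0 ta 263 tb 0 brush 0 knife 268 mug 0 tape 0 rod 0
```

The grip's edges lie about 2 mm from nominal, so the bar is centred well enough. The only image differences are at the nearer tester tin and the knife, where the arm and its shadow now sit. I'm handing in.

```bash
python3 -c "
from cell import hand_in
print(hand_in())"
```

```text
the job is handed in; nothing more can be done
None
```

The dials are at 4-7-2, and the bar was drawn out, laid down, retaken by its middle and put in its rest, grip in the wide fork and centred to about 2 mm; nothing else was seen to move, though the arm hid one tester tin and the filling knife in my last check, and I handed in at about 31 s.

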